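# Stack a culture dish on the inspection stage and hold the loupe over it

### The job

Set the black contrast disc down flat in the centre of the round plate of the inspection stage, then set the culture dish centred on top of the disc, neither of them dropped. Then pick up the loupe by its blue handle and finish while holding it still and level in the air, clear of everything, with the lens centred over the dish and at the height of the red pointer on the stage's post. Leave the pointer as it is set, and leave the tape roll, the vial and the white bottle where they stand.

Things in the scene. Friction and masses are not known exactly. Their poses are not given: they have to be found in the camera images.
- stage: fixed inspection stage: round aluminium plate 120 mm across and 10 mm high, with an engraved circle of 77 mm diameter round its centre; a round steel post (10 mm thick, top 135 mm above the bench) stands 100 mm from the plate's centre along the stage's +x axis. Origin: centre of the plate's underside, on the bench.
- plate_centre (a point): centre of the plate's upper face, 10 mm above the bench; axes as the stage's
- focal_mark (a point): tip of the red pointer: the focal height (85 to 115 mm above the bench, varies). The pointer's collar (20 mm across, 12 mm high) slides stiffly (5 N) on the post; the tip reaches 20 mm from the post's axis towards the plate, so it is 80 mm from the plate's centre line
- contrast_disc: loose matt black disc, 56 mm diameter, 12 mm thick, about 45 g. Origin: centre of its underside; z up
- dish: loose small culture dish with closed lid, cream and pale grey, 15 mm high; 54 mm diameter, the lid (top 4 mm) 57 mm; about 30 g. Origin: centre of its underside; z up
- loupe: loose hand loupe lying flat, about 90 g: blue handle 16 mm wide (y), 18 mm high and 105 mm long, from x = -70 to +35 mm in its own frame; white lens frame 64 mm across, 16 mm high, centred at x = +75 mm. Origin: on its underside, below the grip point; x points along the handle to the lens, z up, along the lens axis
- loupe_grip (a point): grip point inside the handle, 9 mm above the loupe's underside, near its centre of mass
- loupe_lens (a point): centre of the lens, 75 mm from the grip point along the loupe's +x axis and at the same height as the grip point (9 mm above the underside)
- blue_vial: bystander: small clear vial with a blue cap, 33 mm across, 62 mm high. Origin: centre of its underside
- white_bottle: bystander: white sample bottle, 54 mm across, 98 mm high. Origin: centre of its underside
- tape_roll: bystander: roll of tan tape lying flat, 100 mm across, 25 mm high. Origin: centre of its underside

How it is judged:
On the way, in this order (a step that is already met when the one before it is completed fails the run):
1. the contrast disc lies flat on the plate, centred to 8 mm, let go (horizontal distance between contrast_disc and plate_centre below 0.008 m and height (world z) of contrast_disc between 0.007 and 0.014 m and angle between contrast_disc's own z axis and vertical below 0.08 rad and contact force between the fingers and contrast_disc below 0.1 N and linear speed of contrast_disc below 0.03 m/s), for 0.2 s.
2. the dish lies flat on the disc, centred to 8 mm, let go (horizontal distance between contrast_disc and plate_centre below 0.008 m and height (world z) of contrast_disc between 0.007 and 0.014 m and angle between each of contrast_disc, dish's own z axis and vertical below 0.08 rad and horizontal distance between dish and contrast_disc below 0.008 m and horizontal distance between dish and plate_centre below 0.01 m and height (world z) of dish between 0.018 and 0.027 m and contact force between the fingers and dish below 0.1 N and linear speed of dish below 0.03 m/s), for 0.2 s.
At the end, for the whole second after the job is handed in: Disc flat on the plate and dish flat on the disc, each centred to 8 mm (dish to plate 10 mm), let go, at rest; the fingers hold the loupe still, within 0.12 rad of level, lens within 8 mm of the pointer's height and 12 mm of the dish's centre line, touching nothing else (all of step 2 and contact force between the fingers and contrast_disc below 0.1 N and linear speed of contrast_disc below 0.03 m/s and z of loupe_lens in the frame of focal_mark between -0.008 and 0.008 m and horizontal distance between loupe_lens and dish below 0.012 m and angle between loupe's own z axis and vertical below 0.12 rad and contact force between the fingers and loupe above 1 N and linear speed of loupe below 0.02 m/s and angular speed of loupe below 0.15 rad/s and contact force between loupe and stage below 0.2 N and contact force between loupe and contrast_disc below 0.2 N and contact force between loupe and dish below 0.2 N and contact force between loupe and blue_vial below 0.2 N and contact force between loupe and white_bottle below 0.2 N and contact force between loupe and tape_roll below 0.2 N); the arm keeps its last pose, push and grip.
It fails at once if the contrast disc is dropped (falls free faster than 0.6 m/s, about 2 cm) (linear speed of contrast_disc above 0.6 m/s and contact force between the fingers and contrast_disc below 0.05 N).
It fails at once if the dish is dropped (falls free faster than 0.6 m/s, about 2 cm) (linear speed of dish above 0.6 m/s and contact force between the fingers and dish below 0.05 N).
It fails at once if the pointer is shifted by more than 6 mm (distance of focal_mark from where it was at the start of the episode above 0.006 m).
It fails at once if the vial, the white bottle or the tape roll is moved by more than 3 cm (distance of any of blue_vial, white_bottle, tape_roll from where it was at the start of the episode above 0.03 m).
It also fails if it takes over 67 s, if anything falls off the work surface, if the arm or the gripper's body presses on something with over 40 N, if the wrist force passes 120 N, or if a joint passes its speed limit or range.

### The arm

A 6-joint arm with a two-finger parallel gripper is mounted at the origin on a cart in front of the work surface, level with it; the furniture and walls round the work are solid. World frame = base frame: x ahead of the robot, y to its left, z up, the work surface at z = 0. Lengths are in m, angles in rad, forces in N, time in s.
With the tool pointing down it reaches from about 0.4 to 0.825 m from the base axis. Payload 7 kg.
Tool frame: the origin (TCP) lies midway between the tips of the shut fingers; the grasp point (between the pads) lies hold_point_z behind it (hold_point_z is the distance from the TCP to the grasp point, in m); z points along the fingers, y is the line along which they close (so a half turn about z gives the same grasp; the last joint's range is limited). The gripper opens to 88 mm and grips with 3 to 60 N. Pads are 19 mm wide; open, the fingers measure 130 mm over their backs; the gripper's body (78 mm by 193 mm) begins 47 mm behind the grasp point.
Start: joints at [1.544, 0.359, 0.012, 0, -1.224, -0.288], TCP at [0.209, 0.642, 0.227] pointing down, gripper open.
Joint ranges: [-3.07, 3.07], [-1.43, 2.12], [-1.02, 1.25], [-3.03, 1.67], [-3.05, -0], [-3.03, 3.03]. Speed limits (rad/s): [2.39, 2.39, 3.01, 3.14, 3.14, 3.14].

### API

Orientations are given as [roll, pitch, yaw] about the fixed x, y, z axes, in that order (R = Rz(yaw) Ry(pitch) Rx(roll)).
In Python, from station import * gives the robot as it stands.
- The arm moves only by the tool apply_moves, never from a script. Its argument "steps" is a list of rows, each an object with "translation": the shift along the world's x, y, z scaled (see below), a list of three; "rotation": the turn, a rotation vector about the world's x, y, z scaled (see below), a list of three. A call has exactly 10 rows; each row is the pose to reach, as a shift and turn from the pose commanded when the call began; what a row does not reach only later rows make up. The controller multiplies each number of a shift by 250 mm and each number of a turn by 30 degrees. A row lasts 1/12 s, in which the tool goes at most 41.7 mm and 7.16 degrees, less where a joint would pass 70% of its speed; a pose out of reach is approached as far as the arm can. A call with a number of a shift or a turn outside -1 to 1 is refused whole. A call with a gripper value outside its range is refused whole. "jaw" is the closure, from -1 (fully open) to 1 (shut), so that 0 is half open, set as the call begins (left out, the last holds). The fingers move at their own pace and stop on an object; "newtons" is the grip in N (left out, the last holds). Time passes only in rows, so rows that repeat a pose let the fingers close, or fill a call up. It gives the time, the measured TCP pose, the force, the opening and the grip force at its end, in the units of the state.
- get_state(): the state, without advancing time (a new reading comes with each control period).
- grab_frame(name): name is "scene" or "top" or "wrist"; returns the picture (420x560x3 uint8, blue, green, red); there is no depth.
- camera_model(name): a dict with "fx", "fy", "cx", "cy" (pixels), "xyz" and "rotation" of the camera in the world. Camera axes: x right, y down, z forward; pixel columns grow to the right and rows downward; lengths in m; the calibration is good to about 2 mm. A picture is of the moment at which its call begins: read the wrist's pose just before it. camera_model takes no time and is no camera call; for the wrist camera it gives the pose at the moment of the call.
- job_done(): hands the job in; it is judged then, once.
The state is a dict: "t": time; "q": joint angles; "qd": joint speeds; "joint_efforts": joint torques, N m; "eef_pos": TCP position; "ee_rot": TCP orientation; "force": force on the tool from outside, world axes, zero at the start; "moment": the same for the moment, N m; "width": finger opening in m; "gripper_force": force on a finger pad.
Only numpy, scipy, OpenCV 4.12 (cv2) and the standard library are available. Lean on these libraries where they do the work, as an engineer would, in place of code of your own. Each camera call takes 0.05 s, during which the arm holds its last target. There are 200 camera calls.

## Working session

There is one attempt and no reset: what is moved stays moved. The work goes in short steps, Python scripts to look and compute and a tool call to move; the robot and the scene stay as the last step left them, time stands still between calls to the robot, and variables do not carry over. Pictures are saved under pics/ and viewed, at most 10 in all, crops included, and the job is handed in when it is done.

Besides the shell and the picture viewer there is one more tool, called after "Emit:" as a command line: name --argument value ..., lists and objects as JSON in quotes. apply_moves: Moves the arm, as the interface text tells. Shifts and turns lie within -1 to 1; 1 stands for 250 mm of shift or 30 degrees of turn. Its arguments: {"type":"object","properties":{"steps":{"type":"array"},"jaw":{"type":"number"},"newtons":{"type":"number"}},"required":["steps"]}

```bash
mkdir -p pics; ls
python3 - <<'E'
from station import *
import cv2,numpy as np
s=get_state();print(s)
for n in("scene","top","wrist"):
    m=camera_model(n);print(n,m);cv2.imwrite(f"pics/{n}0.png",grab_frame(n))
a=[cv2.imread(f"pics/{n}0.png") for n in("scene","top")]
E
```

```text
pics
{'t': 0.0, 'q': array([ 1.54406412e+00,  3.59388284e-01,  1.10575018e-02, -3.57601749e-04,
       -1.22407666e+00, -2.88126338e-01]), 'qd': array([ 0.00101823,  0.00016966,  0.00055633, -0.00194374, -0.00065373,
       -0.00016537]), 'joint_efforts': array([ 1.23243894e-04, -5.82721746e+01,  2.93056011e+01,  6.99725524e+00,
        6.95747993e-03, -1.54233867e-04]), 'eef_pos': array([0.20889027, 0.6413549 , 0.22561984]), 'ee_rot': array([ 3.13995242e+00, -1.35543643e-04, -3.14980222e-01]), 'force': array([-0.00498107,  0.75954084,  0.52580729]), 'moment': array([-0.04672311,  0.00988543, -0.04612494]), 'gripper_force': 0.0, 'width': 0.08774321004294447}
scene {'fx': 497.1213444265092, 'fy': 497.1213444265092, 'cx': 274.6900441483636, 'cy': 211.0207531803116, 'xyz': array([-0.39348081, -0.99128384,  0.8584665 ]), 'rotation': array([-2.08894099, -0.02279144, -0.76684326])}
top {'fx': 402.52661576323464, 'fy': 402.52661576323464, 'cx': 278.6646682893568, 'cy': 209.69789788460469, 'xyz': array([ 0.44010096, -0.01235515,  1.15455844]), 'rotation': array([-3.02029884, -0.01835248, -1.58252365])}
wrist {'fx': 352.1040485318403, 'fy': 352.1040485318403, 'cx': 275.8653143773751, 'cy': 206.75389503866705, 'xyz': array([0.28677631, 0.61697274, 0.3847112 ]), 'rotation': array([ 2.83669401e+00, -2.02519735e-03, -1.88484826e+00])}
```

View pics/top0.png

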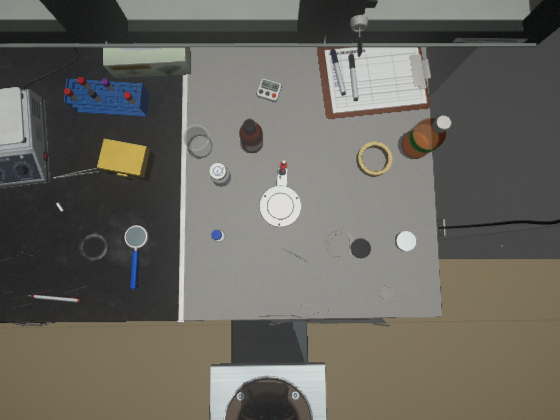

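View pics/scene0.png

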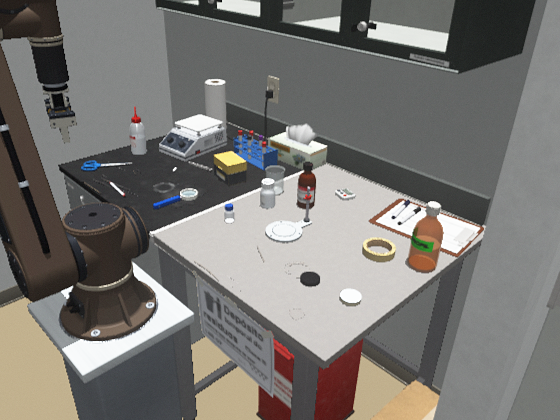

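The top view shows the plate at (280,206) with the post towards (283,168), the disc at (360,248), the dish at (406,241), and the loupe lens at (136,236) with its handle down to (133,288). The vial is at (217,235) and the bottle at (219,172). The scene view shows the pointer on the post near (307,215).

```bash
cat > h.py <<'E'
import cv2,numpy as np
from scipy.spatial.transform import Rotation as R
def Rm(c): return R.from_euler('xyz',c["rotation"]).as_matrix()
def ray(c,u,v):
    d=Rm(c)@np.array([(u-c["cx"])/c["fx"],(v-c["cy"])/c["fy"],1.]); return np.array(c["xyz"]),d
def onz(c,u,v,z):
    o,d=ray(c,u,v); return o+d*(z-o[2])/d[2]
def proj(c,p):
    q=Rm(c).T@(np.array(p)-c["xyz"]); return np.array([c["fx"]*q[0]/q[2]+c["cx"],c["fy"]*q[1]/q[2]+c["cy"]])
def blob(mask,box=None):
    m=mask.astype(np.uint8)
    if box: 
        k=np.zeros_like(m); x0,y0,x1,y1=box; k[y0:y1,x0:x1]=1; m&=k
    cs,_=cv2.findContours(m,cv2.RETR_EXTERNAL,cv2.CHAIN_APPROX_NONE)
    c=max(cs,key=cv2.contourArea); M=cv2.moments(c)
    return np.array([M['m10']/M['m00'],M['m01']/M['m00']]),cv2.contourArea(c),cv2.minAreaRect(c),c
E
python3 - <<'E'
from station import *
from h import *
np.set_printoptions(precision=4,suppress=True)
c=camera_model("top");im=cv2.imread("pics/top0.png").astype(int);g=im.sum(2)/3
hsv=cv2.cvtColor(im.astype(np.uint8),cv2.COLOR_BGR2HSV)
def sh(n,m,box,z):
    p,a,r,_=blob(m,box);print(n,p,a,r[1],onz(c,*p,z)[:2])
sh("disc",g<70,(335,225,385,270),.012)
sh("dish",g>185,(390,225,425,260),.015)
sh("plate",g>185,(255,180,305,230),.010)
sh("lens",g>120,(120,220,155,250),.016)
blue=(hsv[...,0]>100)&(hsv[...,0]<130)&(hsv[...,1]>130)
sh("handle",blue,(120,240,150,300),.018)
sh("vial",blue,(205,225,230,250),.062)
sh("bottle",g>185,(205,160,232,188),.098)
red=((hsv[...,0]<8)|(hsv[...,0]>172))&(hsv[...,1]>120)
sh("red top",red,(270,150,300,190),.1)
print(g[206,250:312].astype(int))
i=cv2.imread("pics/scene0.png")
a=cv2.resize(im.astype(np.uint8)[150:255,250:320],None,fx=5,fy=5,interpolation=2)
b=cv2.resize(i[185:250,255:335],None,fx=5,fy=5,interpolation=2)
o=np.zeros((525,750,3),np.uint8);o[:525,:350]=a;o[:325,350:750]=b
cv2.imwrite("pics/c1.png",o)
E
```

```text
disc [360.3153 248.1319] 249.0 (18.0, 18.0) [ 0.4671 -0.2654]
dish [405.9563 240.5243] 270.5 (19.0, 18.0) [ 0.4871 -0.3957]
plate [279.9464 204.5477] 1297.0 (40.305084228515625, 42.42640686035156) [ 0.5942 -0.0389]
lens [135.4858 236.4827] 380.5 (21.21320343017578, 22.62741470336914) [0.5067 0.3682]
handle [133.9826 269.5511] 210.5 (6.799233436584473, 37.36459732055664) [0.4148 0.3688]
vial [216.     234.2724] 52.0 (8.0, 8.0) [0.5077 0.1365]
bottle [217.0166 170.4027] 170.5 (15.0, 14.0) [0.6759 0.1301]
red top [282.8542 166.375 ] 16.0 (6.0, 9.0) [ 0.6851 -0.0458]
[147 147 146 145 145 146 145 145 147 154 212 219 219 220 220 220 221 157
 212 220 221 222 221 221 221 221 220 220 219 221 221 221 221 220 220 221
 221 221 220 221 220 219 219 169 210 217 216 216 217 218 218 161 145 145
 144 146 144 146 145 145 145 144]
```

View pics/c1.png

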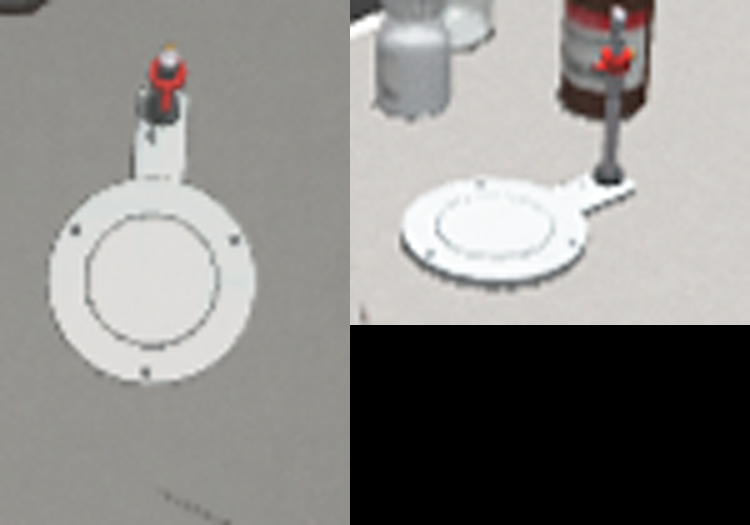

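Emit:
apply_moves --steps '[{"translation": [0.12, -0.12, 0], "rotation": [0, 0, 0.1]}, {"translation": [0.25, -0.25, 0], "rotation": [0, 0, 0.2]}, {"translation": [0.37, -0.37, 0], "rotation": [0, 0, 0.3]}, {"translation": [0.5, -0.5, 0], "rotation": [0, 0, 0.4]}, {"translation": [0.62, -0.62, 0], "rotation": [0, 0, 0.5]}, {"translation": [0.75, -0.75, 0], "rotation": [0, 0, 0.6]}, {"translation": [0.85, -0.87, 0], "rotation": [0, 0, 0.6]}, {"translation": [0.85, -1, 0], "rotation": [0, 0, 0.6]}, {"translation": [0.85, -1, 0], "rotation": [0, 0, 0.6]}, {"translation": [0.85, -1, 0], "rotation": [0, 0, 0.6]}]' --jaw -1

```text
t: 0.98
eef_pos: [0.4222, 0.3896, 0.2268]
ee_rot: [-3.141, 0.0, -0.004]
force: [0.3, 0.5, 0.3]
width: 0.0877
gripper_force: 0.0
```

```bash
cat > wr.py <<'E'
import sys
from station import *
from h import *
np.set_printoptions(precision=4,suppress=True)
def snap(n):
    s=get_state();c=camera_model("wrist");im=grab_frame("wrist");cv2.imwrite(f"pics/{n}.png",im)
    print("t",s["t"],"tcp",s["eef_pos"],s["ee_rot"],"cam",c["xyz"],c["rotation"]);return s,c,im
E
python3 - <<'E'
from wr import *
s,c,im=snap("w1")
print(s["q"])
E
```

```text
t 0.9833 tcp [0.4222 0.3896 0.2268] [-3.1414  0.0001 -0.0038] cam [0.5041 0.3898 0.3858] [ 2.8363 -0.0002 -1.5737]
[ 1.0856  0.1942 -0.2144 -0.0002 -1.1621  0.4815]
```

View pics/w1.png

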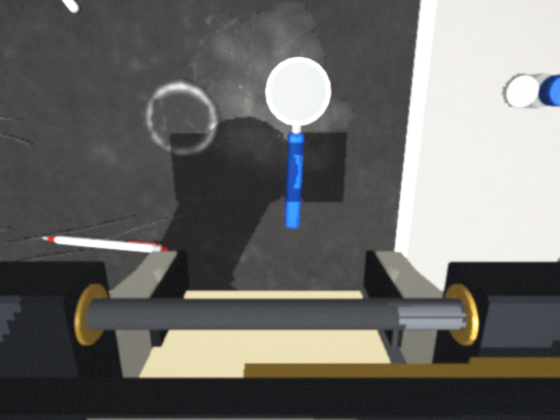

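The wrist view shows the loupe: lens at (298,91), blue handle from (296,135) down to (292,228).

Emit:
apply_moves --steps '[{"translation": [0.04, -0.16, 0], "rotation": [0, 0, 0]}, {"translation": [0.08, -0.32, 0], "rotation": [0, 0, 0]}, {"translation": [0.12, -0.48, 0], "rotation": [0, 0, 0]}, {"translation": [0.16, -0.64, 0], "rotation": [0, 0, 0]}, {"translation": [0.2, -0.8, 0], "rotation": [0, 0, 0]}, {"translation": [0.24, -0.9, 0], "rotation": [0, 0, 0]}, {"translation": [0.24, -1, 0], "rotation": [0, 0, 0]}, {"translation": [0.24, -1, 0], "rotation": [0, 0, 0]}, {"translation": [0.24, -1, 0], "rotation": [0, 0, 0]}, {"translation": [0.24, -1, 0], "rotation": [0, 0, 0]}]'

```text
t: 1.87
eef_pos: [0.4817, 0.1428, 0.2266]
ee_rot: [-3.141, -0.0, -0.0]
force: [0.1, 0.1, -0.2]
width: 0.0878
gripper_force: 0.0
```

Emit:
apply_moves --steps '[{"translation": [0, -0.12, 0], "rotation": [0, 0, 0]}, {"translation": [0, -0.24, 0], "rotation": [0, 0, 0]}, {"translation": [0, -0.36, 0], "rotation": [0, 0, 0]}, {"translation": [0, -0.5, 0], "rotation": [0, 0, 0]}, {"translation": [0, -0.6, 0], "rotation": [0, 0, 0]}, {"translation": [0, -0.7, 0], "rotation": [0, 0, 0]}, {"translation": [0, -0.7, 0], "rotation": [0, 0, 0]}, {"translation": [0, -0.7, 0], "rotation": [0, 0, 0]}, {"translation": [0, -0.7, 0], "rotation": [0, 0, 0]}, {"translation": [0, -0.7, 0], "rotation": [0, 0, 0]}]'

```text
t: 2.7
eef_pos: [0.4818, -0.0319, 0.2265]
ee_rot: [-3.142, 0.0, 0.001]
force: [-0.7, -0.1, 0.2]
width: 0.0878
gripper_force: 0.0
```

Run:
```python
import station;print([n for n in dir(station) if n[0]!='_'], getattr(station,'hold_point_z',None))
from wr import *
s,c,im=snap("w2")
```

```text
['Unreachable', 'camera_model', 'get_state', 'grab_frame', 'hold_point_z', 'job_done'] 0.0188
t 2.7 tcp [ 0.4818 -0.0319  0.2265] [-3.1415  0.      0.0009] cam [ 0.5637 -0.0313  0.3855] [ 2.8364 -0.0003 -1.569 ]
```

View pics/w2.png

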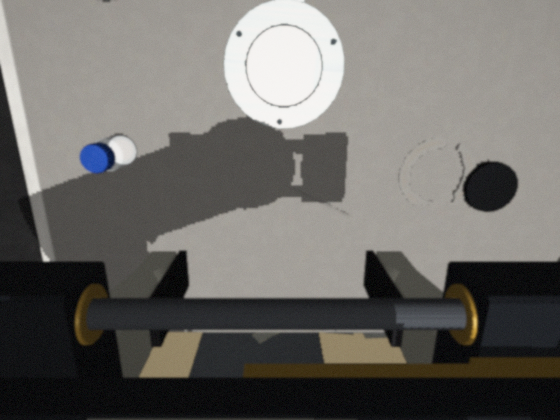

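The plate is at (284,64), the disc at (491,186), and the vial cap at (97,158).

Run:
```python
from wr import *
ct=camera_model("top");cs=camera_model("scene");c=camera_model("wrist")
im=cv2.imread("pics/w2.png");g=im.mean(2)
p,a,_,k=blob(g>200,(215,1,350,135));
e=cv2.minEnclosingCircle(k);print("plate outer",e)
# inner ring: dark pixels in bright
k=k[k[:,0,1]>8]; W=np.array([onz(c,*q[0],.01)[:2] for q in k])
def circ(W):
    A=np.c_[2*W,np.ones(len(W))];x=np.linalg.lstsq(A,(W**2).sum(1),rcond=None)[0];return x[:2],np.sqrt(x[2]+x[:2]@x[:2])
print("plate fit",circ(W))
box=g[22:110,243:326];ys,xs=np.where(box<170);ys+=22;xs+=243
W=np.array([onz(c,x,y,.01)[:2] for x,y in zip(xs,ys)]);cc,r=circ(W);print("ring",cc,r,len(W))
for z in(.006,.012):
    p,a,_,k=blob(g<40,(455,150,530,225));W=np.array([onz(c,*q[0],z)[:2] for q in k]);print("disc",z,circ(W),onz(c,*p,z))
for s in((239,34),(333,41),(279,121)): d=onz(c,*s,.01)[:2]-cc;print("screw",d,np.degrees(np.arctan2(d[1],d[0])))
# pointer
def red(im): 
    h=cv2.cvtColor(im,cv2.COLOR_BGR2HSV);return ((h[...,0]<8)|(h[...,0]>172))&(h[...,1]>110)
for n,cam,b in(("top",ct,(270,150,300,190)),("scene",cs,(295,185,320,205))):
    i=cv2.imread(f"pics/{n}0.png");p,a,r,k=blob(red(i),b);print(n,p,a,r,cv2.boundingRect(k))
    x,y,w,h=cv2.boundingRect(k); 
    for q in k[:,0]: print(tuple(q),end=' ')
    print()
# loupe in w1
i=cv2.imread("pics/w1.png");c1=dict(c);c1["xyz"]=np.array([.5041,.3898,.3858]);c1["rotation"]=np.array([2.8363,-.0002,-1.5737])
p,a,_,k=blob(i.mean(2)>120,(255,50,340,133));W=np.array([onz(c1,*q[0],.016)[:2] for q in k if q[0,1]<122]);L=circ(W);print("lens",L)
h=cv2.cvtColor(i,cv2.COLOR_BGR2HSV);p,a,r,k=blob((h[...,0]>100)&(h[...,0]<130)&(h[...,1]>150)&(h[...,2]>80),(270,120,320,240))
H=onz(c1,*p,.018)[:2];d=L[0]-H;print("handle c",H,np.linalg.norm(d),np.arctan2(d[1],d[0]),"grip",L[0]-.075*d/np.linalg.norm(d))
```

```text
plate outer ((286.06317138671875, 63.2635383605957), 64.5261001586914)
plate fit (array([ 0.5916, -0.0391]), np.float64(0.0589828988304891))
ring [ 0.5915 -0.0389] 0.037967432968921196 35
disc 0.006 (array([ 0.4681, -0.269 ]), np.float64(0.02769527332539547)) [ 0.4686 -0.2689  0.006 ]
disc 0.012 (array([ 0.4696, -0.2652]), np.float64(0.02725738103221244)) [ 0.4701 -0.2652  0.012 ]
screw [0.0291 0.0433] 56.07511069286307
screw [ 0.0231 -0.048 ] -64.29772277835048
screw [-0.0528  0.0042] 175.46856397209118
top [282.8542 166.375 ] 16.0 ((283.0, 166.5), (6.0, 9.0), 0.0) (280, 162, 7, 10)
(np.int32(281), np.int32(162)) (np.int32(280), np.int32(163)) (np.int32(280), np.int32(164)) (np.int32(280), np.int32(165)) (np.int32(281), np.int32(166)) (np.int32(281), np.int32(167)) (np.int32(282), np.int32(168)) (np.int32(282), np.int32(169)) (np.int32(282), np.int32(170)) (np.int32(282), np.int32(171)) (np.int32(283), np.int32(171)) (np.int32(283), np.int32(170)) (np.int32(283), np.int32(169)) (np.int32(283), np.int32(168)) (np.int32(284), np.int32(167)) (np.int32(285), np.int32(167)) (np.int32(286
[... 550 characters left out ...]
(299), np.int32(186)) (np.int32(299), np.int32(187)) (np.int32(300), np.int32(188)) (np.int32(301), np.int32(189)) (np.int32(302), np.int32(189)) (np.int32(303), np.int32(189)) (np.int32(304), np.int32(190)) (np.int32(305), np.int32(190)) (np.int32(306), np.int32(190)) (np.int32(306), np.int32(189)) (np.int32(306), np.int32(188)) (np.int32(306), np.int32(187)) (np.int32(305), np.int32(187)) (np.int32(304), np.int32(187)) (np.int32(303), np.int32(187)) (np.int32(302), np.int32(187)) (np.int32(301), np.int32(186)) (np.int32(300), np.int32(186)) 
lens (array([0.5075, 0.3682]), np.float64(0.03335417674937053))
handle c [0.4185 0.3709] 0.0890583835181169 -0.029751141269673934 grip [0.4325 0.3705]
```

Emit:
apply_moves --steps '[{"translation": [0, -0.15, 0], "rotation": [0, 0, 0]}, {"translation": [-0.02, -0.3, 0], "rotation": [0, 0, 0]}, {"translation": [-0.03, -0.45, -0.1], "rotation": [0, 0, 0]}, {"translation": [-0.04, -0.6, -0.2], "rotation": [0, 0, 0]}, {"translation": [-0.05, -0.73, -0.3], "rotation": [0, 0, 0]}, {"translation": [-0.05, -0.85, -0.4], "rotation": [0, 0, 0]}, {"translation": [-0.05, -0.93, -0.5], "rotation": [0, 0, 0]}, {"translation": [-0.05, -0.936, -0.6], "rotation": [0, 0, 0]}, {"translation": [-0.05, -0.936, -0.66], "rotation": [0, 0, 0]}, {"translation": [-0.05, -0.936, -0.66], "rotation": [0, 0, 0]}]'

```text
t: 3.58
eef_pos: [0.4669, -0.2664, 0.0579]
ee_rot: [-3.14, 0.006, -0.001]
force: [0.1, 0.2, -0.5]
width: 0.0872
gripper_force: 0.0
```

Run:
```python
from wr import *
s,c,im=snap("w3")
print([proj(c,p) for p in ((.469,-.266,.012),(.487,-.396,.015))])
cs=camera_model("scene")
for z in(.0,.085,.095,.1,.105,.115,.135):print(z,proj(cs,(.691,-.0466,z)),proj(cs,(.671,-.045,z)),proj(camera_model("top"),(.691,-.0466,z)))
```

```text
t 3.5833 tcp [ 0.4669 -0.2664  0.0579] [-3.14    0.0062 -0.0012] cam [ 0.5498 -0.2662  0.2164] [ 2.8301  0.0012 -1.5712]
[array([276.0156, 229.6314]), array([493.1846, 203.478 ])]
0.0 [306.18   222.4657] [301.7486 224.3386] [282.1216 172.1788]
0.085 [307.5847 200.2338] [303.0477 202.0011] [282.9633 165.4929]
0.095 [307.7547 197.5425] [303.205  199.2965] [283.071  164.6379]
0.1 [307.8401 196.1907] [303.284 197.938] [283.1255 164.2044]
0.105 [307.9258 194.8348] [303.3633 196.5753] [283.1806 163.7669]
0.115 [308.0979 192.1104] [303.5225 193.8372] [283.2923 162.8798]
0.135 [308.4453 186.6113] [303.844 188.31 ] [283.522  161.0548]
```

View pics/w3.png

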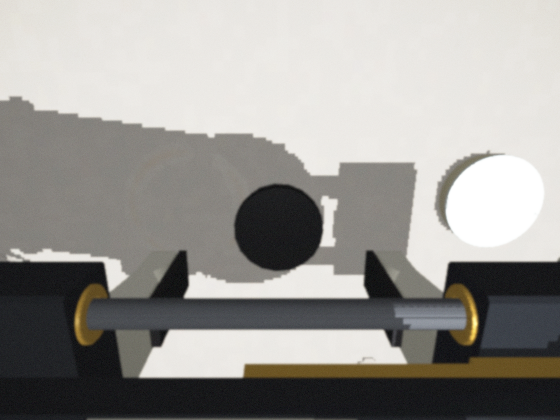

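The disc is at about (279,226), between and just ahead of the fingers. The dish lid is at (494,201).

Run:
```python
from wr import *
s=get_state();c=camera_model("wrist");im=cv2.imread("pics/w3.png");g=im.mean(2)
for n,m,b,z in(("disc",g<60,(225,170,335,280),.012),("dish",g>247,(440,150,550,250),.015)):
    p,a,r,k=blob(m,b);W=np.array([onz(c,*q[0],z)[:2] for q in k]);e=cv2.minEnclosingCircle(W.astype(np.float32));print(n,p,r[1],onz(c,*p,z),e)
```

```text
disc [278.0911 227.0164] (85.0, 86.0) [ 0.4713 -0.2675  0.012 ] ((0.4703321158885956, -0.2676328718662262), 0.02898908033967018)
dish [494.8105 200.8433] (84.14570617675781, 101.8233642578125) [ 0.4895 -0.3983  0.015 ] ((0.4883050322532654, -0.39819392561912537), 0.028919098898768425)
```

Emit:
apply_moves --steps '[{"translation": [0.012, -0.004, -0.05], "rotation": [0, 0, 0]}, {"translation": [0.012, -0.004, -0.1], "rotation": [0, 0, 0]}, {"translation": [0.012, -0.004, -0.15], "rotation": [0, 0, 0]}, {"translation": [0.012, -0.004, -0.19], "rotation": [0, 0, 0]}, {"translation": [0.012, -0.004, -0.21], "rotation": [0, 0, 0]}, {"translation": [0.012, -0.004, -0.22], "rotation": [0, 0, 0]}, {"translation": [0.012, -0.004, -0.22], "rotation": [0, 0, 0]}, {"translation": [0.012, -0.004, -0.22], "rotation": [0, 0, 0]}, {"translation": [0.012, -0.004, -0.22], "rotation": [0, 0, 0]}, {"translation": [0.012, -0.004, -0.22], "rotation": [0, 0, 0]}]'

```text
t: 4.47
eef_pos: [0.4724, -0.2683, 0.0072]
ee_rot: [3.141, -0.001, -0.001]
force: [-0.4, 0.5, -0.4]
width: 0.088
gripper_force: 0.0
```

Emit:
apply_moves --steps '[{"translation": [0, 0, -0.016], "rotation": [0, 0, 0]}, {"translation": [0, 0, -0.016], "rotation": [0, 0, 0]}, {"translation": [0, 0, -0.016], "rotation": [0, 0, 0]}, {"translation": [0, 0, -0.016], "rotation": [0, 0, 0]}, {"translation": [0, 0, -0.016], "rotation": [0, 0, 0]}, {"translation": [0, 0, -0.016], "rotation": [0, 0, 0]}, {"translation": [0, 0, -0.016], "rotation": [0, 0, 0]}, {"translation": [0, 0, -0.016], "rotation": [0, 0, 0]}, {"translation": [0, 0, -0.016], "rotation": [0, 0, 0]}, {"translation": [0, 0, -0.016], "rotation": [0, 0, 0]}]' --jaw 1 --newtons 15

```text
t: 5.3
eef_pos: [0.4721, -0.2682, 0.0026]
ee_rot: [3.142, -0.0, -0.001]
force: [-0.5, 0.2, -0.7]
width: 0.0546
gripper_force: 15.0
```

Emit:
apply_moves --steps '[{"translation": [0, 0, 0.03], "rotation": [0, 0, 0]}, {"translation": [0, 0, 0.06], "rotation": [0, 0, 0]}, {"translation": [0, 0, 0.1], "rotation": [0, 0, 0]}, {"translation": [0, 0, 0.14], "rotation": [0, 0, 0]}, {"translation": [0, 0, 0.18], "rotation": [0, 0, 0]}, {"translation": [0, 0, 0.22], "rotation": [0, 0, 0]}, {"translation": [0, 0, 0.26], "rotation": [0, 0, 0]}, {"translation": [0, 0, 0.28], "rotation": [0, 0, 0]}, {"translation": [0, 0, 0.28], "rotation": [0, 0, 0]}, {"translation": [0, 0, 0.28], "rotation": [0, 0, 0]}]'

```text
t: 6.13
eef_pos: [0.4721, -0.2681, 0.0728]
ee_rot: [-3.142, -0.001, -0.001]
force: [-2.3, -0.0, -0.3]
width: 0.0547
gripper_force: 15.0
```

Run:
```python
from wr import *
s,c,im=snap("w4");print(s["width"],s["gripper_force"]);e=s["eef_pos"]
print(proj(c,e),[proj(c,e+[dx,0,0.009]) for dx in(-.028,0,.028)])
```

```text
t 6.1333 tcp [ 0.4721 -0.2681  0.0728] [-3.1416 -0.0007 -0.0008] cam [ 0.5538 -0.2676  0.2319] [ 2.8371 -0.0003 -1.5707]
0.054712760517892554 14.999964237213135
[276.7374 267.3076] [array([276.7396, 326.1945]), array([276.7883, 276.0749]), array([276.8421, 220.6723])]
```

View pics/w4.png

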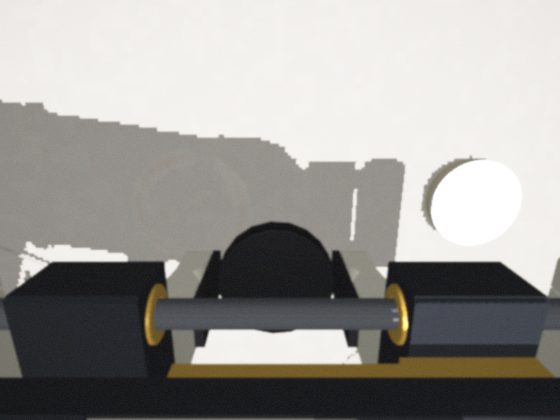

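The held disc's front edge is at row 222, against 220.7 expected, so it is centred in the jaws.

Emit:
apply_moves --steps '[{"translation": [0.03, 0.07, 0], "rotation": [0, 0, 0]}, {"translation": [0.09, 0.18, 0], "rotation": [0, 0, 0]}, {"translation": [0.16, 0.3, 0], "rotation": [0, 0, 0]}, {"translation": [0.23, 0.43, 0], "rotation": [0, 0, 0]}, {"translation": [0.3, 0.56, 0], "rotation": [0, 0, 0]}, {"translation": [0.37, 0.69, 0], "rotation": [0, 0, 0]}, {"translation": [0.43, 0.81, 0], "rotation": [0, 0, 0]}, {"translation": [0.465, 0.89, 0], "rotation": [0, 0, 0]}, {"translation": [0.478, 0.916, 0], "rotation": [0, 0, 0]}, {"translation": [0.478, 0.916, 0], "rotation": [0, 0, 0]}]'

```text
t: 7.02
eef_pos: [0.5918, -0.0376, 0.0715]
ee_rot: [3.141, 0.001, 0.002]
force: [-0.0, 0.2, -0.4]
width: 0.0544
gripper_force: 15.0
```

Emit:
apply_moves --steps '[{"translation": [0, 0, -0.04], "rotation": [0, 0, 0]}, {"translation": [0, 0, -0.08], "rotation": [0, 0, 0]}, {"translation": [0, 0, -0.12], "rotation": [0, 0, 0]}, {"translation": [0, 0, -0.15], "rotation": [0, 0, 0]}, {"translation": [0, 0, -0.18], "rotation": [0, 0, 0]}, {"translation": [0, 0, -0.2], "rotation": [0, 0, 0]}, {"translation": [0, 0, -0.2], "rotation": [0, 0, 0]}, {"translation": [0, 0, -0.2], "rotation": [0, 0, 0]}, {"translation": [0, 0, -0.2], "rotation": [0, 0, 0]}, {"translation": [0, 0, -0.2], "rotation": [0, 0, 0]}]'

```text
t: 7.85
eef_pos: [0.5919, -0.0391, 0.0231]
ee_rot: [-3.141, -0.001, -0.001]
force: [0.5, 0.2, -0.3]
width: 0.0542
gripper_force: 15.0
```

Run:
```python
from wr import *
s,c,im=snap("w5")
print(s["force"],proj(c,(.691,-.0466,.096)))
cs=camera_model("scene");im2=cv2.resize(grab_frame("scene")[165:265,250:370],None,fx=6,fy=6,interpolation=2)[:,:720]
b=cv2.resize(im,(400,300))
o=np.zeros((600,720,3),np.uint8);o[:]=im2;o[300:,:400]=b
cv2.imwrite("pics/c5.png",o)
```

```text
t 7.85 tcp [ 0.5919 -0.0391  0.0231] [-3.1414 -0.001  -0.0005] cam [ 0.6736 -0.0386  0.1821] [ 2.8374 -0.0002 -1.5705]
[ 0.5185  0.1512 -0.2892] [312.4208  12.9014]
```

View pics/c5.png

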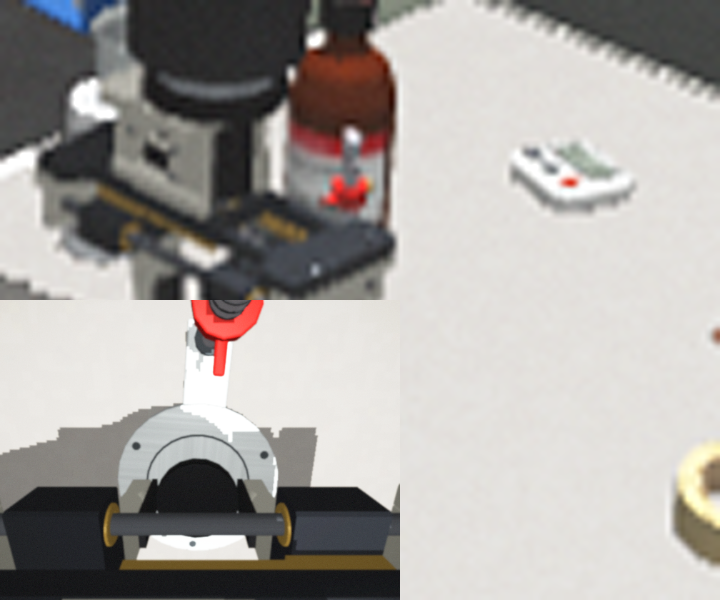

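The disc hangs over the plate inside the engraved ring. The pointer tip is at about wrist pixel (308,105).

Emit:
apply_moves --steps '[{"translation": [0, 0, -0.01], "rotation": [0, 0, 0]}, {"translation": [0, 0, -0.02], "rotation": [0, 0, 0]}, {"translation": [0, 0, -0.03], "rotation": [0, 0, 0]}, {"translation": [0, 0, -0.036], "rotation": [0, 0, 0]}, {"translation": [0, 0, -0.042], "rotation": [0, 0, 0]}, {"translation": [0, 0, -0.042], "rotation": [0, 0, 0]}, {"translation": [0, 0, -0.042], "rotation": [0, 0, 0]}, {"translation": [0, 0, -0.042], "rotation": [0, 0, 0]}, {"translation": [0, 0, -0.042], "rotation": [0, 0, 0]}, {"translation": [0, 0, -0.042], "rotation": [0, 0, 0]}]'

```text
t: 8.78
eef_pos: [0.5914, -0.0392, 0.0124]
ee_rot: [3.141, 0.0, -0.0]
force: [-1.5, -0.1, 4.9]
width: 0.0545
gripper_force: 15.0
```

Emit:
apply_moves --steps '[{"translation": [0, 0, 0], "rotation": [0, 0, 0]}, {"translation": [0, 0, 0], "rotation": [0, 0, 0]}, {"translation": [0, 0, 0], "rotation": [0, 0, 0]}, {"translation": [0, 0, 0], "rotation": [0, 0, 0]}, {"translation": [0, 0, 0], "rotation": [0, 0, 0]}, {"translation": [0, 0, 0], "rotation": [0, 0, 0]}, {"translation": [0, 0, 0], "rotation": [0, 0, 0]}, {"translation": [0, 0, 0], "rotation": [0, 0, 0]}, {"translation": [0, 0, 0], "rotation": [0, 0, 0]}, {"translation": [0, 0, 0], "rotation": [0, 0, 0]}]' --jaw -1

```text
t: 9.62
eef_pos: [0.5915, -0.0392, 0.0121]
ee_rot: [-3.142, -0.0, -0.001]
force: [-0.9, -0.1, 0.0]
width: 0.0875
gripper_force: 0.0
```

Emit:
apply_moves --steps '[{"translation": [0, 0, 0.04], "rotation": [0, 0, 0]}, {"translation": [0, 0, 0.1], "rotation": [0, 0, 0]}, {"translation": [0, 0, 0.2], "rotation": [0, 0, 0]}, {"translation": [0, 0, 0.32], "rotation": [0, 0, 0]}, {"translation": [0, 0, 0.4], "rotation": [0, 0, 0]}, {"translation": [-0.1, 0, 0.45], "rotation": [0, 0, 0]}, {"translation": [-0.2, 0, 0.45], "rotation": [0, 0, 0]}, {"translation": [-0.24, 0, 0.45], "rotation": [0, 0, 0]}, {"translation": [-0.24, 0, 0.45], "rotation": [0, 0, 0]}, {"translation": [-0.24, 0, 0.45], "rotation": [0, 0, 0]}]'

```text
t: 10.45
eef_pos: [0.5318, -0.0391, 0.1255]
ee_rot: [-3.141, -0.001, -0.0]
force: [-0.3, -1.1, 0.1]
width: 0.0874
gripper_force: 0.0
```

Run:
```python
from wr import *
def circ(W):
    A=np.c_[2*W,np.ones(len(W))];x=np.linalg.lstsq(A,(W**2).sum(1),rcond=None)[0];return x[:2],np.sqrt(x[2]+x[:2]@x[:2])
s,c,im=snap("w6");g=im.mean(2)
u=proj(c,(.5915,-.039,.022)).astype(int);print(u)
p,a,r,k=blob(g<60,(u[0]-60,u[1]-60,u[0]+60,u[1]+60));print("disc",p,r[1],[onz(c,*p,z)[:2] for z in(.02,.022)],circ(np.array([onz(c,*q[0],.022)[:2] for q in k])))
p,a,r,k=blob(g>170,(u[0]-130,max(u[1]-130,0),u[0]+130,u[1]+130));h=cv2.convexHull(k)
W=np.array([onz(c,*q[0],.01)[:2] for q in k]);W=W[abs(np.linalg.norm(W-[.5915,-.039],axis=1)-.06)<.004];print("plate",circ(W),len(W))
hs=cv2.cvtColor(im,cv2.COLOR_BGR2HSV);red=((hs[...,0]<8)|(hs[...,0]>172))&(hs[...,1]>120)
try:
    p,a,r,k=blob(red,(200,0,400,250));t=k[k[:,0,1].argmax(),0];print("red",p,a,"tip",t,cv2.boundingRect(k))
    for z in(.085,.09,.095,.1,.105,.11,.115):print(z,proj(c,(.6713,-.0449,z)))
except Exception as e:print(e)
```

```text
t 10.45 tcp [ 0.5318 -0.0391  0.1255] [-3.1414 -0.0015 -0.0001] cam [ 0.6134 -0.0386  0.2846] [ 2.8379 -0.0002 -1.57  ]
[276 127]
disc [275.3689 132.9022] (73.0, 72.0) [array([ 0.5876, -0.0383]), array([ 0.5878, -0.0383])] (array([ 0.5871, -0.0383]), np.float64(0.026193243220337666))
plate (array([ 0.592 , -0.0391]), np.float64(0.05981518935126275)) 257
max() iterable argument is empty
```

Run:
```python
from wr import *
im=cv2.imread("pics/w6.png");c=camera_model("wrist");g=im.mean(2)
print(g[80:180:1,275].astype(int))
print([proj(c,(.5915+d,-.039,z)) for d,z in((.028,.022),(-.028,.022),(.06,.01),(-.06,.01),(.0385,.01),(-.0385,.01))])
cv2.imwrite("pics/c6.png",cv2.resize(im[0:220,180:380],None,fx=2.7,fy=2.7,interpolation=2))
```

```text
[247 246 247 247 246 247 246 247 247 246 247 246 237 188 106  64  58  62
  60  59  57  59  56  59  57  58  60  60  56  58  58  58  59  58  57  57
  57  59  57  52  55  55  54  57  57  60  55  54  54  59  58  56  54  59
  53  56  56  54  50  33  25  18  22  17  24  19  19  20  22  21  22  21
  21  20  16  20  17  16  15  20  17  20  14  20  18  16  19  19  21  34
  65 106 125 124 104  82  93 116 131 128]
[array([276.4238,  88.0505]), array([276.3374, 166.4519]), array([276.4452,  40.9639]), array([276.2709, 202.5364]), array([276.4104,  73.2345]), array([276.2989, 176.6367])]
```

View pics/c6.png

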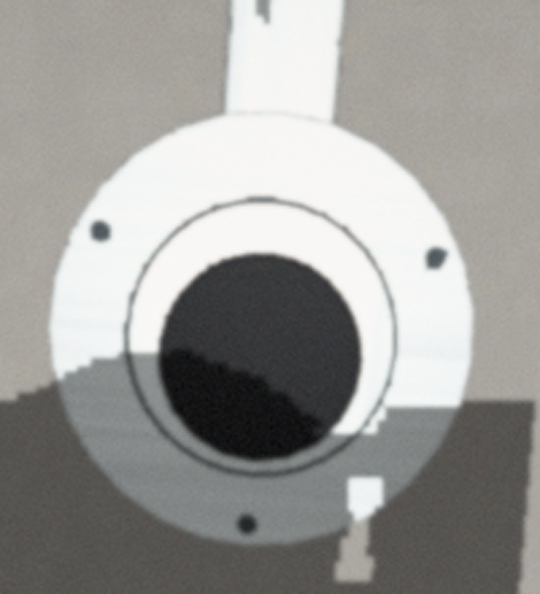

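The disc sits about 3 mm towards the robot from centre, within the 8 mm tolerance. Next I take an oblique look at the pointer on the way to the dish.

Emit:
apply_moves --steps '[{"translation": [0, -0.12, 0], "rotation": [0, 0, 0]}, {"translation": [0, -0.24, 0], "rotation": [0, 0, 0]}, {"translation": [0.05, -0.36, -0.02], "rotation": [0, 0, 0]}, {"translation": [0.12, -0.44, -0.04], "rotation": [0, 0, 0]}, {"translation": [0.18, -0.48, -0.08], "rotation": [0, 0, 0]}, {"translation": [0.18, -0.48, -0.08], "rotation": [0, 0, 0]}, {"translation": [0.18, -0.48, -0.08], "rotation": [0, 0, 0]}, {"translation": [0.18, -0.48, -0.08], "rotation": [0, 0, 0]}, {"translation": [0.18, -0.48, -0.08], "rotation": [0, 0, 0]}, {"translation": [0.18, -0.48, -0.08], "rotation": [0, 0, 0]}]'

```text
t: 11.33
eef_pos: [0.5765, -0.1586, 0.105]
ee_rot: [-3.142, -0.0, 0.0]
force: [0.2, -0.0, -0.1]
width: 0.0876
gripper_force: 0.0
```

Run:
```python
from wr import *
s,c,im=snap("w7")
def rd(im):
    hs=cv2.cvtColor(im,cv2.COLOR_BGR2HSV);return ((hs[...,0]<8)|(hs[...,0]>172))&(hs[...,1]>120)
p,a,r,k=blob(rd(im));print(a,cv2.boundingRect(k))
im5=cv2.imread("pics/w5.png");_,a5,_,k5=blob(rd(im5));print(a5,cv2.boundingRect(k5))
for kk in(k,k5): print(kk[kk[:,0,1].argsort()][::-1][:10,0].tolist())
for z in(.085,.09,.095,.1,.105,.11,.115):print(z,proj(c,(.6713,-.0449,z)))
b=cv2.boundingRect(k);x0=max(b[0]-20,0);y0=max(b[1]-20,0)
o=np.zeros((560,800,3),np.uint8)
A=cv2.resize(im[y0:y0+140,x0:x0+100],None,fx=4,fy=4,interpolation=2);B=cv2.resize(im5[0:140,240:340],None,fx=4,fy=4,interpolation=2)
o[:A.shape[0],:A.shape[1]]=A;o[:,400:]=B;print(x0,y0);cv2.imwrite("pics/c7.png",o)
```

```text
t 11.3333 tcp [ 0.5765 -0.1586  0.105 ] [-3.1416 -0.0005  0.0003] cam [ 0.6583 -0.1581  0.264 ] [ 2.8369 -0.0004 -1.5697]
1463.5 (0, 0, 41, 65)
4129.5 (268, 0, 101, 106)
[[14, 64], [13, 64], [16, 64], [15, 64], [12, 63], [17, 63], [18, 63], [11, 63], [10, 63], [19, 62]]
[[306, 105], [305, 105], [307, 105], [304, 105], [309, 105], [308, 105], [311, 105], [310, 105], [303, 105], [301, 105]]
0.085 [36.9284 67.0251]
0.09 [29.8993 66.171 ]
0.095 [22.4438 65.2652]
0.1 [14.5219 64.3026]
0.105 [ 6.0885 63.278 ]
0.11 [-2.9076 62.1849]
0.115 [-12.5247  61.0164]
0 0
```

View pics/c7.png

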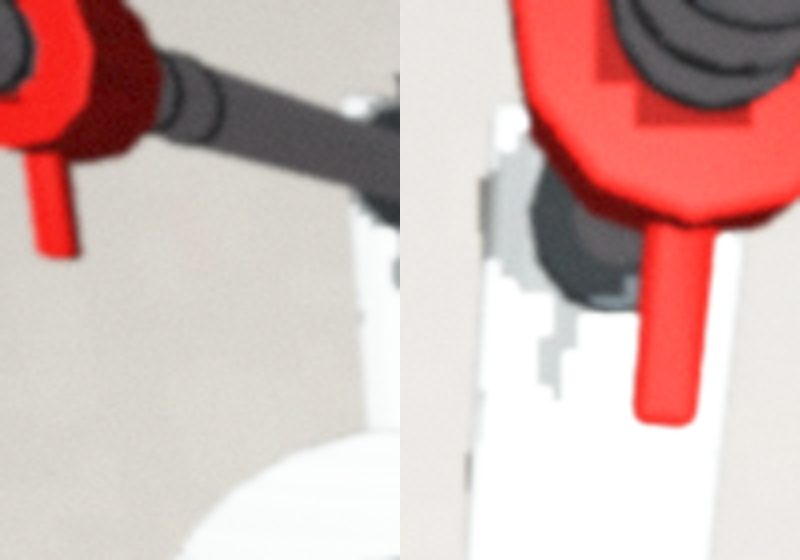

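The pointer tip is at about (14,63) in this view and (306,105) in the earlier one, so I can triangulate it.

Emit:
apply_moves --steps '[{"translation": [-0.06, -0.15, 0], "rotation": [0, 0, 0]}, {"translation": [-0.12, -0.3, 0], "rotation": [0, 0, 0]}, {"translation": [-0.18, -0.45, 0], "rotation": [0, 0, 0]}, {"translation": [-0.24, -0.6, 0], "rotation": [0, 0, 0]}, {"translation": [-0.3, -0.75, -0.03], "rotation": [0, 0, 0]}, {"translation": [-0.352, -0.87, -0.08], "rotation": [0, 0, 0]}, {"translation": [-0.352, -0.952, -0.14], "rotation": [0, 0, 0]}, {"translation": [-0.352, -0.952, -0.18], "rotation": [0, 0, 0]}, {"translation": [-0.352, -0.952, -0.18], "rotation": [0, 0, 0]}, {"translation": [-0.352, -0.952, -0.18], "rotation": [0, 0, 0]}]'

```text
t: 12.22
eef_pos: [0.4882, -0.3967, 0.0595]
ee_rot: [-3.141, 0.001, -0.001]
force: [0.2, -0.2, 0.8]
width: 0.0877
gripper_force: 0.0
```

Run:
```python
from wr import *
s,c,im=snap("w8");g=im.mean(2)
u=proj(c,(.489,-.397,.015)).astype(int)
p,a,r,k=blob(g>235,(u[0]-65,u[1]-65,u[0]+65,u[1]+65));e=cv2.fitEllipse(k);print("dish",u,p,r[1],e,onz(c,*p,.015),onz(c,*e[0],.015))
print(g[u[1]-60:u[1]+60:2,int(p[0])].astype(int))
c7=dict(c,xyz=np.array([.6583,-.1581,.264]),rotation=np.array([2.8369,-.0004,-1.5697]))
c5=dict(c,xyz=np.array([.6736,-.0386,.1821]),rotation=np.array([2.8374,-.0002,-1.5705]))
A=[];b=[]
for cc,uv in((c7,(14,63)),(c5,(306,104))):
    o,d=ray(cc,*uv);d/=np.linalg.norm(d);P=np.eye(3)-np.outer(d,d);A.append(P);b.append(P@o)
x,res,_,_=np.linalg.lstsq(np.vstack(A),np.hstack(b),rcond=None);print("tip",x,res)
```

```text
t 12.2167 tcp [ 0.4882 -0.3967  0.0595] [-3.1412  0.0009 -0.0005] cam [ 0.5702 -0.3962  0.2184] [ 2.8355  0.     -1.5705]Traceback (most recent call last):
  File "<stdin>", line 4, in <module>
  File "h.py", line 15, in blob
    c=max(cs,key=cv2.contourArea); M=cv2.moments(c)
ValueError: max() iterable argument is empty
```

Run:
```python
from wr import *
im=cv2.imread("pics/w8.png");c=camera_model("wrist");g=im.mean(2)
u=proj(c,(.489,-.397,.015)).astype(int);print(u)
print(g[u[1]-90:u[1]+60:3,u[0]].astype(int));print(g[u[1]-10,u[0]-80:u[0]+80:3].astype(int))
hs=cv2.cvtColor(im,cv2.COLOR_BGR2HSV);print(hs[u[1]-10,u[0]],hs[u[1]-80,u[0]])
c7=dict(c,xyz=np.array([.6583,-.1581,.264]),rotation=np.array([2.8369,-.0004,-1.5697]))
c5=dict(c,xyz=np.array([.6736,-.0386,.1821]),rotation=np.array([2.8374,-.0002,-1.5705]))
A=[];b=[]
for cc,uv in((c7,(14,63)),(c5,(306,104))):
    o,d=ray(cc,*uv);d/=np.linalg.norm(d);P=np.eye(3)-np.outer(d,d);A.append(P);b.append(P@o)
x,res,_,_=np.linalg.lstsq(np.vstack(A),np.hstack(b),rcond=None);print("tip",x,res)
```

```text
[277 233]
[229 214 127 126 126 127 126 125 123 125 125 128 125 124 120 113 174 206
 200 204 200 203 202 198 200 200 201 197 198 201 198 198 199 195 197 197
 199 197 197 197 198 196 195 196 183 189 226 226 226 226]
[125 123 125 124 123 128 124 124 127 125 123 127 186 200 199 200 197 199
 199 199 201 199 199 198 200 199 201 200 198 198 198 198 199 201 199 201
 199 200 200 201 198 189 229 229 228 217 129 123 124 122 125 122 124 123]
[ 90   8 200] [ 20  18 129]
tip [ 0.6719 -0.0453  0.1006] [0.]
```

Emit:
apply_moves --steps '[{"translation": [0, 0, -0.05], "rotation": [0, 0, 0]}, {"translation": [0, 0, -0.1], "rotation": [0, 0, 0]}, {"translation": [0, 0, -0.15], "rotation": [0, 0, 0]}, {"translation": [0, 0, -0.19], "rotation": [0, 0, 0]}, {"translation": [0, 0, -0.21], "rotation": [0, 0, 0]}, {"translation": [0, 0, -0.22], "rotation": [0, 0, 0]}, {"translation": [0, 0, -0.22], "rotation": [0, 0, 0]}, {"translation": [0, 0, -0.22], "rotation": [0, 0, 0]}, {"translation": [0, 0, -0.22], "rotation": [0, 0, 0]}, {"translation": [0, 0, -0.22], "rotation": [0, 0, 0]}]'

```text
t: 13.1
eef_pos: [0.4889, -0.3974, 0.0052]
ee_rot: [3.141, -0.001, -0.001]
force: [0.5, -0.6, 0.3]
width: 0.0877
gripper_force: 0.0
```

Emit:
apply_moves --steps '[{"translation": [0, 0, 0], "rotation": [0, 0, 0]}, {"translation": [0, 0, 0], "rotation": [0, 0, 0]}, {"translation": [0, 0, 0], "rotation": [0, 0, 0]}, {"translation": [0, 0, 0], "rotation": [0, 0, 0]}, {"translation": [0, 0, 0], "rotation": [0, 0, 0]}, {"translation": [0, 0, 0], "rotation": [0, 0, 0]}, {"translation": [0, 0, 0], "rotation": [0, 0, 0]}, {"translation": [0, 0, 0], "rotation": [0, 0, 0]}, {"translation": [0, 0, 0], "rotation": [0, 0, 0]}, {"translation": [0, 0, 0], "rotation": [0, 0, 0]}]' --jaw 1 --newtons 12

```text
t: 13.93
eef_pos: [0.4885, -0.3972, 0.0045]
ee_rot: [3.142, 0.0, -0.001]
force: [0.2, -0.9, -0.1]
width: 0.0559
gripper_force: 12.0
```

Emit:
apply_moves --steps '[{"translation": [0, 0, 0.03], "rotation": [0, 0, 0]}, {"translation": [0, 0, 0.08], "rotation": [0, 0, 0]}, {"translation": [0, 0, 0.14], "rotation": [0, 0, 0]}, {"translation": [0, 0, 0.2], "rotation": [0, 0, 0]}, {"translation": [0, 0, 0.25], "rotation": [0, 0, 0]}, {"translation": [0, 0, 0.28], "rotation": [0, 0, 0]}, {"translation": [0, 0, 0.28], "rotation": [0, 0, 0]}, {"translation": [0, 0, 0.28], "rotation": [0, 0, 0]}, {"translation": [0, 0, 0.28], "rotation": [0, 0, 0]}, {"translation": [0, 0, 0.28], "rotation": [0, 0, 0]}]'

```text
t: 14.77
eef_pos: [0.4879, -0.3969, 0.0736]
ee_rot: [-3.141, 0.001, -0.001]
force: [-0.5, 0.3, -0.8]
width: 0.0561
gripper_force: 12.0
```

Run:
```python
from wr import *
s,c,im=snap("w9");e=s["eef_pos"];g=im.mean(2);print(s["width"],s["gripper_force"])
zt=.0105
print([proj(c,e+[dx,0,zt])[1] for dx in(-.0285,0,.0285)])
print(g[200:300:2,277].astype(int));print(g[245,200:360:4].astype(int))
```

```text
t 14.7667 tcp [ 0.4879 -0.3969  0.0736] [-3.1408  0.0014 -0.0008] cam [ 0.57   -0.3965  0.2324] [ 2.835   0.0004 -1.5707]
0.05606587197798548 11.999931782484055
[np.float64(328.8764002750862), np.float64(277.63875471220604), np.float64(220.80795792727727)]
[143 140 139 140 139 140 139 140 125 119 124 156 219 226 220 220 219 221
 217 217 219 219 219 218 219 220 216 221 218 219 218 219 217 218 216 216
 216 219 216 216 218 216 216 219 217 216 217 217 209 124]
[138 143 140 141 141 140 142 200 217 219 216 219 218 217 219 217 219 218
 219 218 218 222 220 219 219 217 220 216 217 217 217 188 137 142 141 142
 139 142 140 138]
```

Emit:
apply_moves --steps '[{"translation": [0.02, 0.05, 0], "rotation": [0, 0, 0]}, {"translation": [0.05, 0.15, 0], "rotation": [0, 0, 0]}, {"translation": [0.1, 0.27, 0], "rotation": [0, 0, 0]}, {"translation": [0.15, 0.4, 0], "rotation": [0, 0, 0]}, {"translation": [0.2, 0.53, 0], "rotation": [0, 0, 0]}, {"translation": [0.25, 0.66, 0], "rotation": [0, 0, 0]}, {"translation": [0.3, 0.78, 0], "rotation": [0, 0, 0]}, {"translation": [0.35, 0.89, 0], "rotation": [0, 0, 0]}, {"translation": [0.39, 0.96, 0], "rotation": [0, 0, 0]}, {"translation": [0.418, 1, 0], "rotation": [0, 0, 0]}]'

```text
t: 15.65
eef_pos: [0.5938, -0.1443, 0.0742]
ee_rot: [-3.142, 0.0, 0.002]
force: [0.5, -0.5, 0.5]
width: 0.056
gripper_force: 12.0
```

Emit:
apply_moves --steps '[{"translation": [0, 0.08, 0], "rotation": [0, 0, 0]}, {"translation": [0, 0.18, 0], "rotation": [0, 0, 0]}, {"translation": [0, 0.28, 0], "rotation": [0, 0, 0]}, {"translation": [0, 0.36, 0], "rotation": [0, 0, 0]}, {"translation": [0, 0.41, 0], "rotation": [0, 0, 0]}, {"translation": [0, 0.43, 0], "rotation": [0, 0, 0]}, {"translation": [0, 0.43, -0.03], "rotation": [0, 0, 0]}, {"translation": [0, 0.43, -0.06], "rotation": [0, 0, 0]}, {"translation": [0, 0.43, -0.08], "rotation": [0, 0, 0]}, {"translation": [0, 0.43, -0.08], "rotation": [0, 0, 0]}]'

```text
t: 16.48
eef_pos: [0.5917, -0.0409, 0.0526]
ee_rot: [3.141, 0.003, -0.002]
force: [-0.2, -0.2, -0.5]
width: 0.0557
gripper_force: 12.0
```

Emit:
apply_moves --steps '[{"translation": [0.003, 0.004, -0.02], "rotation": [0, 0, 0]}, {"translation": [0.003, 0.004, -0.04], "rotation": [0, 0, 0]}, {"translation": [0.003, 0.004, -0.06], "rotation": [0, 0, 0]}, {"translation": [0.003, 0.004, -0.075], "rotation": [0, 0, 0]}, {"translation": [0.003, 0.004, -0.09], "rotation": [0, 0, 0]}, {"translation": [0.003, 0.004, -0.09], "rotation": [0, 0, 0]}, {"translation": [0.003, 0.004, -0.09], "rotation": [0, 0, 0]}, {"translation": [0.003, 0.004, -0.09], "rotation": [0, 0, 0]}, {"translation": [0.003, 0.004, -0.09], "rotation": [0, 0, 0]}, {"translation": [0.003, 0.004, -0.09], "rotation": [0, 0, 0]}]'

```text
t: 17.32
eef_pos: [0.594, -0.0386, 0.0323]
ee_rot: [-3.142, -0.001, -0.001]
force: [-0.4, 0.4, -0.4]
width: 0.0559
gripper_force: 12.0
```

Run:
```python
from wr import *
s,c,im=snap("w10");e=s["eef_pos"];g=im.mean(2)
print("dish front edge if held centred",proj(c,e+[.0285,0,.0105]),"disc/plate/ring fronts",proj(c,(.588+.028,-.0385,.022)),proj(c,(.6515,-.039,.01)),proj(c,(.63,-.039,.01)))
print(g[130:260:2,277].astype(int))
```

```text
t 17.3167 tcp [ 0.594  -0.0386  0.0323] [-3.1415 -0.0005 -0.0005] cam [ 0.6757 -0.0381  0.1914] [ 2.8369 -0.0002 -1.5705]
dish front edge if held centred [276.9462 220.6948] disc/plate/ring fronts [276.5333 218.8286] [277.5227 145.6094] [277.4529 186.3922]
[255 255 255 255 255 255 255 255 249 253 255 255 255 254 216 192 194 197
 193 187 186 193 190 185 188 187 183 184 172  96 127 181 186 184 185 182
 181 182 183 180 183 176 110  56  96 107 134 191 198 191 194 195 193 192
 194 194 194 193 192 193 192 193 192 191 193]
```

Emit:
apply_moves --steps '[{"translation": [-0.006, 0, -0.005], "rotation": [0, 0, 0]}, {"translation": [-0.006, 0, -0.01], "rotation": [0, 0, 0]}, {"translation": [-0.006, 0, -0.015], "rotation": [0, 0, 0]}, {"translation": [-0.006, 0, -0.019], "rotation": [0, 0, 0]}, {"translation": [-0.006, 0, -0.022], "rotation": [0, 0, 0]}, {"translation": [-0.006, 0, -0.024], "rotation": [0, 0, 0]}, {"translation": [-0.006, 0, -0.024], "rotation": [0, 0, 0]}, {"translation": [-0.006, 0, -0.024], "rotation": [0, 0, 0]}, {"translation": [-0.006, 0, -0.024], "rotation": [0, 0, 0]}, {"translation": [-0.006, 0, -0.024], "rotation": [0, 0, 0]}]'

```text
t: 18.2
eef_pos: [0.5922, -0.0387, 0.0265]
ee_rot: [3.142, -0.0, -0.001]
force: [-1.7, 0.3, 5.4]
width: 0.0563
gripper_force: 12.0
```

Emit:
apply_moves --steps '[{"translation": [0, 0, 0], "rotation": [0, 0, 0]}, {"translation": [0, 0, 0], "rotation": [0, 0, 0]}, {"translation": [0, 0, 0], "rotation": [0, 0, 0]}, {"translation": [0, 0, 0], "rotation": [0, 0, 0]}, {"translation": [0, 0, 0], "rotation": [0, 0, 0]}, {"translation": [0, 0, 0], "rotation": [0, 0, 0]}, {"translation": [0, 0, 0], "rotation": [0, 0, 0]}, {"translation": [0, 0, 0], "rotation": [0, 0, 0]}, {"translation": [0, 0, 0], "rotation": [0, 0, 0]}, {"translation": [0, 0, 0], "rotation": [0, 0, 0]}]' --jaw -1

```text
t: 19.03
eef_pos: [0.5922, -0.0387, 0.026]
ee_rot: [3.142, 0.0, -0.001]
force: [-0.2, 0.4, 0.1]
width: 0.0878
gripper_force: 0.0
```

Emit:
apply_moves --steps '[{"translation": [0, 0, 0.04], "rotation": [0, 0, 0]}, {"translation": [0, 0, 0.1], "rotation": [0, 0, 0]}, {"translation": [0, 0, 0.22], "rotation": [0, 0, 0]}, {"translation": [0, 0, 0.34], "rotation": [0, 0, 0]}, {"translation": [0, 0, 0.46], "rotation": [0, 0, 0]}, {"translation": [0, 0, 0.58], "rotation": [0, 0, 0]}, {"translation": [-0.1, 0, 0.64], "rotation": [0, 0, 0]}, {"translation": [-0.2, 0, 0.66], "rotation": [0, 0, 0]}, {"translation": [-0.24, 0, 0.66], "rotation": [0, 0, 0]}, {"translation": [-0.24, 0, 0.66], "rotation": [0, 0, 0]}]'

```text
t: 19.87
eef_pos: [0.5305, -0.0388, 0.1927]
ee_rot: [-3.141, -0.002, -0.001]
force: [-1.0, 0.6, -0.7]
width: 0.0878
gripper_force: 0.0
```

Run:
```python
from wr import *
s,c,im=snap("w11");g=im.mean(2);hs=cv2.cvtColor(im,cv2.COLOR_BGR2HSV)
P=[proj(c,(.5906+d,-.0388,z))[1] for d,z in((.06,.01),(.0385,.01),(.028,.022),(.0285,.037),(-.0285,.037),(-.028,.022),(-.0385,.01),(-.06,.01))];print(np.array(P))
print(proj(c,(.5906,-.0388,.037)))
u=int(proj(c,(.5906,-.0388,.037))[0])
print(list(enumerate(g[:190,u].astype(int)))[20:190:2])
r=int(proj(c,(.5906,-.0388,.037))[1]);print(g[r,u-60:u+60:2].astype(int))
```

```text
t 19.8667 tcp [ 0.5305 -0.0388  0.1927] [-3.1406 -0.0018 -0.0005] cam [ 0.6121 -0.0384  0.3518] [ 2.8382  0.0006 -1.5705]
[ 51.3549  76.9623  88.8271  87.8347 154.9927 151.9201 160.8303 182.2822]
[276.5704 122.3454]
[(20, np.int64(169)), (22, np.int64(177)), (24, np.int64(226)), (26, np.int64(243)), (28, np.int64(245)), (30, np.int64(246)), (32, np.int64(246)), (34, np.int64(246)), (36, np.int64(246)), (38, np.int64(246)), (40, np.int64(247)), (42, np.int64(246)), (44, np.int64(246)), (46, np.int64(246)), (48, np.int64(245)), (50, np.int64(243)), (52, np.int64(240)), (54, np.int64(246)), (56, np.int64(246)), (58, np.int64(246)), (60, np.int64(247)), (62, np.int64(247)), (64, np.int64(247)), (66, np.int64(247)), (68, np.int64(248)), (70, np.int64(247)), (72, np.int64(247)), (74, np.int64(246)), (76, np.int64(205)), (78, np.int64(209)), (80, np.int64(245)), (82, np.int64(247)), (84, np.int64(247)), (86, np.int64(242)), (88, np.int64(234)), (90, np.int64(247)), (92, np.int64(246)), (94, np.int64(247)), (96, np.int64(247)), (98, np.int64(247)), (100, np.int64(247)), (102, np.int64(247)),
[... 487 characters left out ...]
48, np.int64(147)), (150, np.int64(148)), (152, np.int64(144)), (154, np.int64(119)), (156, np.int64(124)), (158, np.int64(116)), (160, np.int64(102)), (162, np.int64(134)), (164, np.int64(133)), (166, np.int64(137)), (168, np.int64(139)), (170, np.int64(133)), (172, np.int64(128)), (174, np.int64(113)), (176, np.int64(120)), (178, np.int64(134)), (180, np.int64(124)), (182, np.int64(91)), (184, np.int64(84)), (186, np.int64(80)), (188, np.int64(84))]
[242 244 244 243 244 244 244 243 230 207 158 174 209 210 223 216 213 212
 238 247 248 248 248 247 248 248 248 247 248 248 247 247 248 247 248 248
 248 247 247 247 248 247 248 248 248 246 242 245 246 246 205 225 243 243
 243 243 243 242 243 243]
```

Emit:
apply_moves --steps '[{"translation": [0, 0.14, 0], "rotation": [0, 0, 0]}, {"translation": [0, 0.29, 0], "rotation": [0, 0, 0]}, {"translation": [0, 0.44, 0], "rotation": [0, 0, 0]}, {"translation": [-0.05, 0.59, 0], "rotation": [0, 0, 0]}, {"translation": [-0.1, 0.72, 0], "rotation": [0, 0, 0]}, {"translation": [-0.15, 0.86, 0], "rotation": [0, 0, 0]}, {"translation": [-0.2, 1, 0], "rotation": [0, 0, 0]}, {"translation": [-0.25, 1, 0], "rotation": [0, 0, 0]}, {"translation": [-0.3, 1, 0], "rotation": [0, 0, 0]}, {"translation": [-0.34, 1, 0], "rotation": [0, 0, 0]}]'

```text
t: 20.75
eef_pos: [0.4464, 0.2114, 0.1905]
ee_rot: [3.14, 0.001, 0.0]
force: [-0.2, -0.7, 1.0]
width: 0.0878
gripper_force: 0.0
```

Emit:
apply_moves --steps '[{"translation": [0, 0.1, 0], "rotation": [0, 0, 0]}, {"translation": [-0.04, 0.22, -0.04], "rotation": [0, 0, 0]}, {"translation": [-0.05, 0.34, -0.1], "rotation": [0, 0, 0]}, {"translation": [-0.05, 0.46, -0.2], "rotation": [0, 0, 0]}, {"translation": [-0.05, 0.56, -0.3], "rotation": [0, 0, 0]}, {"translation": [-0.05, 0.635, -0.4], "rotation": [0, 0, 0]}, {"translation": [-0.05, 0.635, -0.45], "rotation": [0, 0, 0]}, {"translation": [-0.05, 0.635, -0.45], "rotation": [0, 0, 0]}, {"translation": [-0.05, 0.635, -0.45], "rotation": [0, 0, 0]}, {"translation": [-0.05, 0.635, -0.45], "rotation": [0, 0, 0]}]'

```text
t: 21.58
eef_pos: [0.4354, 0.3696, 0.0796]
ee_rot: [-3.141, -0.001, -0.001]
force: [-0.1, 0.4, 0.1]
width: 0.0878
gripper_force: 0.0
```

Run:
```python
from wr import *
s,c,im=snap("w12");h=cv2.cvtColor(im,cv2.COLOR_BGR2HSV)
def circ(W):
    A=np.c_[2*W,np.ones(len(W))];x=np.linalg.lstsq(A,(W**2).sum(1),rcond=None)[0];return x[:2],np.sqrt(x[2]+x[:2]@x[:2])
print(proj(c,(.5075,.369,.016)),proj(c,(.467,.37,.018)),proj(c,(.4325,.3705,.018)))
p,a,r,k=blob((h[...,0]>100)&(h[...,0]<130)&(h[...,1]>130)&(h[...,2]>50),(200,80,350,300));print("blue",p,a,r,cv2.boundingRect(k))
m=np.array([onz(c,*q[0],.018)[:2] for q in k]);print("x range",m.min(0),m.max(0),"mean",m.mean(0))
u=proj(c,(.5075,.369,.016)).astype(int);g=im.mean(2)
p,a,r,k=blob(g>105,(u[0]-75,max(u[1]-75,0),u[0]+75,u[1]+40));print("lens",p,a,r,circ(np.array([onz(c,*q[0],.016)[:2] for q in k])))
```

```text
t 21.5833 tcp [0.4354 0.3696 0.0796] [-3.141  -0.0007 -0.0014] cam [0.5172 0.3699 0.2387] [ 2.8372  0.0003 -1.5714]
[277.5055 112.6837] [275.9074 178.2033] [275.1905 228.5831]
blue [275.1023 236.0882] 2805.0 ((274.7698669433594, 236.7136993408203), (24.982872009277344, 124.91435241699219), 2.12109637260437) (262, 174, 28, 126)
x range [0.3786 0.3615] [0.4697 0.3799] mean [0.4257 0.3706]
lens [276.5904 102.6892] 9277.0 ((272.5, 94.0), (114.0, 121.0), 90.0) (array([0.5126, 0.3705]), np.float64(0.03332871088507165))
```

Emit:
apply_moves --steps '[{"translation": [-0.002, 0.003, -0.05], "rotation": [0, 0, 0]}, {"translation": [-0.002, 0.003, -0.1], "rotation": [0, 0, 0]}, {"translation": [-0.002, 0.003, -0.15], "rotation": [0, 0, 0]}, {"translation": [-0.002, 0.003, -0.2], "rotation": [0, 0, 0]}, {"translation": [-0.002, 0.003, -0.25], "rotation": [0, 0, 0]}, {"translation": [-0.002, 0.003, -0.28], "rotation": [0, 0, 0]}, {"translation": [-0.002, 0.003, -0.295], "rotation": [0, 0, 0]}, {"translation": [-0.002, 0.003, -0.3], "rotation": [0, 0, 0]}, {"translation": [-0.002, 0.003, -0.3], "rotation": [0, 0, 0]}, {"translation": [-0.002, 0.003, -0.3], "rotation": [0, 0, 0]}]'

```text
t: 22.47
eef_pos: [0.4347, 0.3712, 0.0044]
ee_rot: [-3.141, -0.001, -0.001]
force: [0.1, -0.6, -0.1]
width: 0.0874
gripper_force: 0.0
```

Emit:
apply_moves --steps '[{"translation": [0, 0, -0.006], "rotation": [0, 0, 0]}, {"translation": [0, 0, -0.006], "rotation": [0, 0, 0]}, {"translation": [0, 0, -0.006], "rotation": [0, 0, 0]}, {"translation": [0, 0, -0.006], "rotation": [0, 0, 0]}, {"translation": [0, 0, -0.006], "rotation": [0, 0, 0]}, {"translation": [0, 0, -0.006], "rotation": [0, 0, 0]}, {"translation": [0, 0, -0.006], "rotation": [0, 0, 0]}, {"translation": [0, 0, -0.006], "rotation": [0, 0, 0]}, {"translation": [0, 0, -0.006], "rotation": [0, 0, 0]}, {"translation": [0, 0, -0.006], "rotation": [0, 0, 0]}]' --jaw 1 --newtons 35

```text
t: 23.3
eef_pos: [0.4343, 0.3708, 0.0021]
ee_rot: [-3.142, -0.0, -0.001]
force: [0.3, 0.6, 0.7]
width: 0.0259
gripper_force: 0.0
```

Emit:
apply_moves --steps '[{"translation": [0, 0, 0], "rotation": [0, 0, 0]}, {"translation": [0, 0, 0], "rotation": [0, 0, 0]}, {"translation": [0, 0, 0], "rotation": [0, 0, 0]}, {"translation": [0, 0, 0], "rotation": [0, 0, 0]}, {"translation": [0, 0, 0], "rotation": [0, 0, 0]}, {"translation": [0, 0, 0], "rotation": [0, 0, 0]}, {"translation": [0, 0, 0], "rotation": [0, 0, 0]}, {"translation": [0, 0, 0], "rotation": [0, 0, 0]}, {"translation": [0, 0, 0], "rotation": [0, 0, 0]}, {"translation": [0, 0, 0], "rotation": [0, 0, 0]}]'

```text
t: 24.13
eef_pos: [0.4342, 0.3708, 0.0021]
ee_rot: [3.142, 0.0, -0.001]
force: [-0.3, 0.1, 0.1]
width: 0.0158
gripper_force: 34.8
```

Emit:
apply_moves --steps '[{"translation": [0, 0, 0.04], "rotation": [0, 0, 0]}, {"translation": [0, 0, 0.1], "rotation": [0, 0, 0]}, {"translation": [0, 0, 0.17], "rotation": [0, 0, 0]}, {"translation": [0, 0, 0.25], "rotation": [0, 0, 0]}, {"translation": [0, 0, 0.33], "rotation": [0, 0, 0]}, {"translation": [0, 0, 0.41], "rotation": [0, 0, 0]}, {"translation": [0, 0, 0.48], "rotation": [0, 0, 0]}, {"translation": [0, 0, 0.54], "rotation": [0, 0, 0]}, {"translation": [0, 0, 0.56], "rotation": [0, 0, 0]}, {"translation": [0, 0, 0.56], "rotation": [0, 0, 0]}]'

```text
t: 24.97
eef_pos: [0.4347, 0.3715, 0.144]
ee_rot: [-3.139, -0.002, -0.001]
force: [-0.2, 0.4, -1.2]
width: 0.016
gripper_force: 34.8
```

Emit:
apply_moves --steps '[{"translation": [0.02, -0.06, 0], "rotation": [0, 0, 0]}, {"translation": [0.05, -0.16, 0], "rotation": [0, 0, 0]}, {"translation": [0.08, -0.28, 0], "rotation": [0, 0, 0]}, {"translation": [0.11, -0.4, 0], "rotation": [0, 0, 0]}, {"translation": [0.14, -0.52, 0], "rotation": [0, 0, 0]}, {"translation": [0.17, -0.64, 0], "rotation": [0, 0, 0]}, {"translation": [0.2, -0.76, 0], "rotation": [0, 0, 0]}, {"translation": [0.22, -0.87, 0], "rotation": [0, 0, 0]}, {"translation": [0.24, -0.96, 0], "rotation": [0, 0, 0]}, {"translation": [0.25, -1, 0], "rotation": [0, 0, 0]}]'

```text
t: 25.8
eef_pos: [0.4958, 0.1176, 0.1408]
ee_rot: [3.14, 0.002, -0.003]
force: [0.1, 0.1, -1.2]
width: 0.0155
gripper_force: 34.8
```

Emit:
apply_moves --steps '[{"translation": [0.01, -0.07, 0], "rotation": [0, 0, 0]}, {"translation": [0.02, -0.17, 0], "rotation": [0, 0, 0]}, {"translation": [0.04, -0.28, 0], "rotation": [0, 0, 0]}, {"translation": [0.05, -0.39, 0], "rotation": [0, 0, 0]}, {"translation": [0.06, -0.49, 0], "rotation": [0, 0, 0]}, {"translation": [0.07, -0.57, 0], "rotation": [0, 0, 0]}, {"translation": [0.076, -0.62, 0], "rotation": [0, 0, 0]}, {"translation": [0.076, -0.638, 0], "rotation": [0, 0, 0]}, {"translation": [0.076, -0.638, 0], "rotation": [0, 0, 0]}, {"translation": [0.076, -0.638, 0], "rotation": [0, 0, 0]}]'

```text
t: 26.63
eef_pos: [0.5154, -0.0386, 0.1415]
ee_rot: [3.142, 0.001, -0.001]
force: [-0.2, 0.8, -0.3]
width: 0.0157
gripper_force: 34.8
```

Run:
```python
from wr import *
s,c,im=snap("w13");e=s["eef_pos"];g=im.mean(2);h=cv2.cvtColor(im,cv2.COLOR_BGR2HSV);print(s["width"],s["gripper_force"])
print("expected lens c/handle front",proj(c,e+[.075,0,.0139]),proj(c,e+[.107,0,.0139]),proj(c,e+[.043,0,.0139]),proj(c,e+[.035,0,.0159]))
p,a,r,k=blob((h[...,0]>100)&(h[...,0]<130)&(h[...,1]>130)&(h[...,2]>50),(200,80,350,300));print("blue",p,a,r,cv2.boundingRect(k))
u=proj(c,e+[.075,0,.0139]).astype(int);print(g[max(u[1]-100,0):u[1]+90:3,u[0]].astype(int));print(g[u[1],u[0]-100:u[0]+100:3].astype(int))
```

```text
t 26.6333 tcp [ 0.5154 -0.0386  0.1415] [ 3.1415  0.0009 -0.0013] cam [ 0.5974 -0.0381  0.3004] [ 2.8354 -0.0004 -1.5712]
0.01570377392164014 34.82249557971954
expected lens c/handle front [276.9687 113.8353] [277.0172  24.7826] [276.9265 191.4359] [276.9322 210.744 ]
blue [276.0582 254.6762] 2888.5 ((276.4999694824219, 252.5), (34.99999237060547, 90.99998474121094), 0.0) (259, 207, 36, 92)
[252 252 249 252 253 251 252 253 252 216 169 245 251 238 252 252 248 238
 239 239 239 240 239 239 239 239 241 239 240 240 239 241 240 241 240 240
 240 240 239 238 238 237 237 237 220 233 218 231 233 234 231 230 223 227
 229 211 204 122 176 198 176 142 136 138]
[192 193 192 192 191 193 193 212 253 253 249 133 213 250 251 251 251 250
 220 234 235 234 235 236 237 238 238 238 239 239 240 241 240 242 240 240
 240 241 240 239 239 238 239 238 237 243 251 252 252 242 252 252 252 252
 252 247 207 124 246 253 252 206 192 191 190 191 190]
```

Emit:
apply_moves --steps '[{"translation": [0, 0, -0.02], "rotation": [0, 0, 0]}, {"translation": [0, 0, -0.05], "rotation": [0, 0, 0]}, {"translation": [0, 0, -0.08], "rotation": [0, 0, 0]}, {"translation": [0, 0, -0.11], "rotation": [0, 0, 0]}, {"translation": [0, 0, -0.14], "rotation": [0, 0, 0]}, {"translation": [0, 0, -0.17], "rotation": [0, 0, 0]}, {"translation": [0, 0, -0.185], "rotation": [0, 0, 0]}, {"translation": [0, 0, -0.194], "rotation": [0, 0, 0]}, {"translation": [0, 0, -0.194], "rotation": [0, 0, 0]}, {"translation": [0, 0, -0.194], "rotation": [0, 0, 0]}]'

```text
t: 27.52
eef_pos: [0.5159, -0.0387, 0.0936]
ee_rot: [3.141, -0.0, -0.001]
force: [-0.1, -0.2, -1.6]
width: 0.0157
gripper_force: 34.8
```

Run:
```python
from wr import *
s,c,im=snap("w14");e=s["eef_pos"]
cs=camera_model("scene");f=grab_frame("scene");cv2.imwrite("pics/s14.png",f)
h=cv2.cvtColor(f,cv2.COLOR_BGR2HSV);m=(h[...,0]>100)&(h[...,0]<130)&(h[...,1]>130)&(h[...,2]>50)
bl=e-[0,0,.0021]
for n,d in(("rear bottom",(-.07,-.008,0)),("rear top",(-.07,-.008,.018)),("front bottom",(.035,-.008,0)),("front top",(.035,-.008,.018)),("lens",(.075,0,.016)),("lens far",(.107,0,.016)),("lens near",(.075,-.032,.0))):print(n,proj(cs,bl+d))
u=proj(cs,bl).astype(int);mm=np.zeros_like(m);mm[u[1]-40:u[1]+40,u[0]-45:u[0]+45]=m[u[1]-40:u[1]+40,u[0]-45:u[0]+45]
xs=np.where(mm.any(0))[0]
for x in xs: y=np.where(mm[:,x])[0];print(x,y.min(),y.max(),len(y),end=' | ')
```

```text
t 27.5167 tcp [ 0.5159 -0.0387  0.0936] [ 3.1415 -0.     -0.0006] cam [ 0.5977 -0.0382  0.2526] [ 2.8365 -0.0004 -1.5706]
rear bottom [251.6481 224.4217]
rear top [251.6471 219.2059]
front bottom [277.0063 212.7002]
front top [277.153  207.6346]
lens [284.491  203.1159]
lens far [291.6127 199.8997]
lens near [291.5693 211.3148]
226 204 209 6 | 227 204 209 6 | 228 204 209 6 | 229 204 209 6 | 230 204 209 6 | 231 204 209 6 | 232 205 208 4 | 249 218 222 5 | 250 217 222 6 | 251 217 223 7 | 252 217 222 6 | 253 216 222 7 | 254 216 221 6 | 255 216 221 4 | 256 215 220 6 | 257 215 220 6 | 258 214 219 6 | 259 214 219 6 | 260 213 219 7 | 261 213 218 6 | 262 212 218 7 | 263 211 217 7 | 264 211 217 7 | 265 210 216 7 | 266 210 216 7 |
```

Run:
```python
from wr import *
c=camera_model("wrist");e=get_state()["eef_pos"];im=cv2.imread("pics/w14.png");g=im.mean(2)
for dz in(-.005,0,.005):
  print(dz,[proj(c,e+[.075,y,.0139+dz])[0] for y in(.032,-.032)],proj(c,e+[.107,0,.0139+dz])[1],proj(c,e+[.075,0,.0139+dz])[1])
r0=int(proj(c,e+[.075,0,.0139])[1])
for r in range(max(r0-40,5),r0+41,8):
    L=g[r,150:420];w=np.where(L>225)[0];print(r,150+w.min(),150+w.max(),end=' | ')
print();print(g[r0,170:215].astype(int))
f=cv2.imread("pics/s14.png");h=cv2.cvtColor(f,cv2.COLOR_BGR2HSV);m=((h[...,0]<8)|(h[...,0]>172))&(h[...,1]>110);ys,xs=np.where(m[185:210,290:320]);print("red scene",sorted(zip((ys+185).tolist(),(xs+290).tolist())))
```

```text
-0.005 [np.float64(199.43477143376714), np.float64(354.56234520724075)] 27.390691882862654 113.23206223419778
0 [np.float64(196.84247885361063), np.float64(357.2368727919086)] 24.886614491696577 113.81341550621529
0.005 [np.float64(194.0679630269739), np.float64(360.0993793892213)] 22.193139779340243 114.43563186247556
73 192 363 | 81 190 364 | 89 189 366 | 97 188 366 | 105 188 365 | 113 189 365 | 121 190 363 | 129 193 361 | 137 196 358 | 145 205 354 | 153 210 349 | 
[165 164 165 167 163 164 165 166 167 165 169 168 167 168 166 167 168 179
 208 230 238 241 242 242 241 241 242 241 239 240 244 247 248 248 247 246
 239 202 138 108 127 163 183 208 229]
red scene [(185, 299), (185, 306), (185, 307), (185, 308), (185, 309), (185, 314), (186, 299), (186, 300), (186, 301), (186, 302), (186, 313), (186, 314), (187, 299), (187, 300), (187, 301), (187, 302), (187, 303), (187, 304), (187, 305), (187, 306), (187, 311), (187, 312), (187, 313), (187, 314), (188, 300), (188, 301), (188, 302), (188, 303), (188, 304), (188, 305), (188, 306), (188, 311), (188, 312), (188, 313), (188, 314), (189, 301), (189, 302), (189, 303), (189, 304), (189, 305), (189, 306), (189, 310), (189, 311), (189, 312), (189, 313), (189, 314), (190, 304), (190, 305), (190, 306), (190, 310), (190, 311), (194, 306), (195, 305), (195, 306), (195, 309), (195, 310), (196, 305), (196, 306), (196, 307), (196, 308), (196, 309), (196, 310), (197, 305), (197, 306), (197, 307), (197, 308), (197, 309), (197, 310), (198, 304), (198, 305), (198, 306), (198, 307), (198, 308), (198, 309), (198, 310), (199, 307), (199, 308), (199, 309), (203, 299), (205, 305), (206, 305), (207, 304)]
```

Emit:
apply_moves --steps '[{"translation": [0, 0, -0.006], "rotation": [0, 0, 0]}, {"translation": [0, 0, -0.006], "rotation": [0, 0, 0]}, {"translation": [0, 0, -0.006], "rotation": [0, 0, 0]}, {"translation": [0, 0, -0.006], "rotation": [0, 0, 0]}, {"translation": [0, 0, -0.006], "rotation": [0, 0, 0]}, {"translation": [0, 0, -0.006], "rotation": [0, 0, 0]}, {"translation": [0, 0, -0.006], "rotation": [0, 0, 0]}, {"translation": [0, 0, -0.006], "rotation": [0, 0, 0]}, {"translation": [0, 0, -0.006], "rotation": [0, 0, 0]}, {"translation": [0, 0, -0.006], "rotation": [0, 0, 0]}]'

```text
t: 28.45
eef_pos: [0.5158, -0.0387, 0.0921]
ee_rot: [-3.142, -0.0, -0.001]
force: [-0.8, -0.1, -0.7]
width: 0.0157
gripper_force: 34.8
```

```bash
python3 -c "
from station import *
s=get_state();print(s['t'],s['eef_pos'],s['gripper_force']);print(job_done())"
```

```text
28.45 [ 0.51575384 -0.03870676  0.0920609 ] 34.822431206703186
the job is handed in; nothing more can be done
None
```

I handed the job in at 28.5 s; it returned no verdict. By my measurements, the disc is on the plate (at most about 3 mm off centre), the dish is within about 1 mm of the plate's centre, and the loupe is held level with its lens over the dish at 99 mm, against a pointer height of 97–101 mm.

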